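Tidy the tool trolley: sort sockets from spanner, rack the scraper

TASK

Tidy up after the job: lay the spanner flat in the long narrow tray and put both deep sockets in the square bin (one socket was left in that tray by mistake, the other stands in front of the scraper holder), and put the gasket scraper away by sliding its blade into the slot of the grey holder until the handle's shoulder meets the block. Leave the spray can, the grease jar and the roll of tape where they are.

Things in the scene. Friction and masses are not known exactly. Their poses are not given: they have to be found in the camera images.
- tray: long narrow open aluminium tray, fixed: 118 (x) x 198 (y) x 40 mm high, walls and floor 4 mm, inside 110 x 190 mm. Origin at the centre of its underside, z up, long side along y
- bin: square open aluminium bin, fixed: 140 x 140 x 45 mm high, walls and floor 4 mm. Origin at the centre of its underside, z up
- holder: grey plastic scraper holder block, fixed: 100 (x) x 80 (y) x 52 mm high, with a level slot in its front (-x) face: 60 mm wide (y), 9 mm high (30 to 39 mm above the mat), 88 mm deep towards +x. Above the slot is a 13 mm roof. Origin at the centre of the underside; two thin red stripes run along x on its top
- slot_mouth (a point): point on the holder's front face, in the middle of the slot's lower edge (30 mm above the mat); x points into the slot, z up. The scraper's origin arrives here when it is home
- scraper: gasket scraper lying flat on the mat: wooden handle 90 mm long, 24 wide, 20 high (x from -90 to 0), and a thin flat steel blade 80 mm long (x from 0 to 80), 50 wide, 3 mm thick, flush with the handle's underside. Origin at the shoulder where blade meets handle, on the underside; x towards the blade's tip, z up. Centre of mass about 12 mm forward of the origin; 140 g
- spanner: steel combination spanner 165 mm long, 9 mm thick, lying flat on the mat; shank 13 mm wide, ring end (27 mm wide) at -x, open jaw (28 mm wide) at +x. Origin at mid-length on the underside; x along the spanner, z up
- socket_a: deep steel socket, a plain round cylinder 28 mm in diameter and 75 mm long, standing upright on the mat in front of the holder's slot. Origin at the centre of its foot, z along its axis
- socket_a_mid (a point): middle of the axis of socket_a (z along its axis)
- socket_b: deep steel socket of the same size (28 mm diameter, 75 mm long), lying on its side in the tray. Origin 14 mm below its axis at mid-length as it first lies; x along its axis
- socket_b_mid (a point): middle of the axis of socket_b (x along its axis)
- tape: roll of masking tape lying flat on the mat: ring of 68 mm outer and 44 mm inner diameter, 25 mm high; bystander. Origin at the centre of its underside
- can: spray can with blue label, 52 mm in diameter, 160 mm tall, standing on the mat; bystander. Origin at the centre of its foot
- tub: small grease jar with black cap and white label, 52 mm in diameter, 85 mm tall, standing on the mat; bystander. Origin at the centre of its foot
Things that resemble listed ones, but are neither listed nor needed, are in the scene too. Leave any green or pink look-alike of the socket_a alone.

How it is judged:
At the end, for the whole second after the job is handed in: Spanner in the tray: middle within 55 mm across, 60 mm along of its centre, tilt under 0.25 rad. Socket middles inside the bin, under 55 mm high. Scraper in the slot: shoulder within 8 mm of the mouth in depth and sideways, -4 to 10 mm in height, within 0.15 rad. All four at rest (x of spanner in the frame of tray between -0.055 and 0.055 m and y of spanner in the frame of tray between -0.06 and 0.06 m and z of spanner in the frame of tray between -0.002 and 0.03 m and angle between the z axis of spanner and the z axis of tray, either way round below 0.25 rad and x of socket_a_mid in the frame of bin between -0.066 and 0.066 m and y of socket_a_mid in the frame of bin between -0.066 and 0.066 m and z of socket_a_mid in the frame of bin between -0.002 and 0.055 m and x of socket_b_mid in the frame of bin between -0.066 and 0.066 m and y of socket_b_mid in the frame of bin between -0.066 and 0.066 m and z of socket_b_mid in the frame of bin between -0.002 and 0.055 m and x of scraper in the frame of slot_mouth above -0.008 m and y of scraper in the frame of slot_mouth between -0.008 and 0.008 m and z of scraper in the frame of slot_mouth between -0.004 and 0.01 m and angle between the x axis of scraper and the x axis of holder, either way round below 0.15 rad and linear speed of each of spanner, socket_a, socket_b, scraper below 0.02 m/s); the robot touches nothing.
It fails at once if the spray can is shifted by more than 30 mm or knocked over (distance of can from where it was at the start of the episode above 0.03 m or angle between can's own z axis and vertical above 0.5 rad).
It fails at once if the grease jar is shifted by more than 30 mm or knocked over (distance of tub from where it was at the start of the episode above 0.03 m or angle between tub's own z axis and vertical above 0.5 rad).
It fails at once if the tape roll is shifted by more than 30 mm or knocked over (distance of tape from where it was at the start of the episode above 0.03 m or angle between tape's own z axis and vertical above 0.5 rad).
It also fails if it takes over 72 s, if anything falls off the work surface, if the arm or the gripper's body presses on something with over 40 N, if the wrist force passes 120 N, or if a joint passes its speed limit or range.

ROBOT

A 6-joint arm with a two-finger parallel gripper is mounted at the origin on the work surface. World frame = base frame: x ahead of the robot, y to its left, z up, the work surface at z = 0. Lengths are in m, angles in rad, forces in N, time in s.
With the tool pointing down it reaches from about 0.425 to 0.95 m from the base axis. Payload 14.7 kg.
Tool frame: the origin (TCP) lies at the very end of the fingers, on their centre line; the grasp point (between the pads) lies robot.grasp_offset behind it (robot.grasp_offset is the distance from the TCP to the grasp point, in m); z points along the fingers, x is the direction in which the jaws open and shut, and the axes are right-handed (so a half turn about z gives the same grasp; the last joint's range is limited). The gripper opens to 85 mm and grips with 20 to 120 N. Pads are 22 mm wide; open, the fingers measure 114 mm over their backs; the gripper's body (76 mm by 85 mm) begins 54 mm behind the grasp point. The pads swing forward as they close: fully open they stand 13 mm farther back than shut.
Start: joints at [1.143, 0.48, 1.596, -0, 1.065, -0.047], TCP at [0.242, 0.603, 0.231] pointing down, gripper open.
Joint ranges: [-2.75, 2.75], [-0.82, 2.05], [0.23, 2.67], [-1.56, 4.7], [0.09, 2.69], [-2.92, 2.92]. Speed limits (rad/s): [1.89, 1.89, 2.39, 3.01, 3.01, 3.01].

INTERFACE

Orientations are given as a unit quaternion [w, x, y, z].
In Python, from cell import robot gives the robot as it stands.
- The arm moves only by the tool servo_tool, never from a script. Its argument "moves" is a list of rows, each an object of numbers: "claw": the closure, from 0 (fully open) to 1 (shut); "tx", "ty", "tz": the shift along the tool's x, y, z in cm; "roll": the turn about the tool's z in degrees. In form: [{"claw": .., "tx": .., "ty": .., "tz": .., "roll": ..}, ...]. A call has 1 to 8 rows; each row is the pose to reach, as a shift and turn from the pose measured when the call began, along the tool's axes at that moment; what a row does not reach only later rows make up. A row lasts 1/12 s, in which the tool goes at most 41.7 mm and 7.16 degrees, less where a joint would pass 70% of its speed; a pose out of reach is approached as far as the arm can. A call with a gripper value outside its range is refused whole. The fingers move at their own pace and stop on an object; "grip_force" is the grip in N (left out, the last holds). Time passes only in rows, so rows that repeat a pose let the fingers close. It gives the time, the measured TCP pose, the force and the opening at its end, in the units of the state.
- robot.read_state(): the state, without advancing time (a new reading comes with each control period).
- robot.capture(name): name is "scene" or "side" or "wrist"; returns (picture, depth): 400x640x3 uint8, red, green, blue; 400x640 float32, m along the optical axis (not along the pixel's ray), 0 where there is no reading.
- robot.camera_params(name): a dict with "vertical_fov" (degrees; the focal length in pixels is half the picture's height over the tangent of half this angle, whatever the lens; pixels are square), "cx", "cy" (the principal point, pixels), "rvec" (rotation vector, rad) and "tvec" (3), from world to camera coordinates, as OpenCV has them. Camera axes: x right, y down, z forward; pixel columns grow to the right and rows downward; lengths in m; the calibration is good to about 2 mm. A picture is of the moment at which its call begins: read the wrist's pose just before it. camera_params takes no time and is no camera call; for the wrist camera it gives the pose at the moment of the call.
- robot.sign_off(): hands the job in, once; it reports no verdict.
The state is a dict: "time": time; "qpos": joint angles; "qvel": joint speeds; "effort": joint torques, N m; "tcp_pos": TCP position; "orientation": TCP orientation; "ft_force": force on the tool from outside, world axes, zero at the start; "moment": the same for the moment, N m; "opening": opening from 0.0 (shut) to 1.0 (fully open).
Only numpy, scipy, OpenCV 4.12 (cv2) and the standard library are available. Lean on these libraries where they do the work, as an engineer would, in place of code of your own. Each camera call takes 0.05 s, during which the arm holds its last target. There are 200 camera calls.

## Working session

There is one attempt and no reset: what is moved stays moved. The work goes in short steps, Python scripts to look and compute and a tool call to move; the robot and the scene stay as the last step left them, time stands still between calls to the robot, and variables do not carry over. Pictures are saved under pics/ and viewed, about 8 in all and at most 12, crops included, and the job is handed in when it is done.

Besides the shell and the picture viewer there is one more tool, called after ">>>" as name([rows], argument=value, ...), one row to a line, values as JSON. servo_tool: Moves the arm, as the interface text tells. Its arguments: {"type":"object","properties":{"moves":{"type":"array","items":{"type":"object","properties":{"claw":{"type":"number"},"tx":{"type":"number"},"ty":{"type":"number"},"tz":{"type":"number"},"roll":{"type":"number"}}}},"grip_force":{"type":"number"}},"required":["moves"]}

```bash
ls; mkdir -p pics; cat > h.py <<'E'
import numpy as np, cv2
from cell import robot
def cam(n):
    p=robot.camera_params(n); f=200/np.tan(np.radians(p['vertical_fov'])/2)
    R=cv2.Rodrigues(np.array(p['rvec'],float))[0]; return f,p['cx'],p['cy'],R,np.array(p['tvec'],float).ravel()
def shot(n):
    c=cam(n); im,d=robot.capture(n); return im,d,c
def cloud(d,c):
    f,cx,cy,R,t=c; v,u=np.mgrid[:400,:640]
    P=np.stack([(u-cx)/f*d,(v-cy)/f*d,d],-1); W=(P-t)@R; W[d<=0]=np.nan; return W
def ray(uv,z,c):
    f,cx,cy,R,t=c; uv=np.atleast_2d(np.array(uv,float))
    D=np.c_[(uv[:,0]-cx)/f,(uv[:,1]-cy)/f,np.ones(len(uv))]@R; o=-t@R
    return o+D*((z-o[2])/D[:,2])[:,None]
def save(n,im): cv2.imwrite('pics/'+n+'.png',im[...,::-1])
E
python3 - <<'E'
from h import *
s=robot.read_state();print({k:np.round(v,3) for k,v in s.items()},robot.grasp_offset)
a=[]
for n in('scene','side'):
    im,d,c=shot(n); save(n,im); np.savez('pics/'+n+'.npz',im=im,d=d,W=cloud(d,c)); print(n,c, robot.camera_params(n))
E
```

```text
pics
{'time': np.float64(0.0), 'qpos': array([ 1.143,  0.481,  1.597, -0.   ,  1.065, -0.047]), 'qvel': array([-0.001,  0.002,  0.001, -0.001,  0.002,  0.   ]), 'effort': array([ 2.0000e-03, -9.5062e+01, -4.3021e+01,  0.0000e+00,  1.2000e-02,
        0.0000e+00]), 'tcp_pos': array([0.241, 0.603, 0.231]), 'orientation': array([ 0.   ,  0.828,  0.561, -0.   ]), 'ft_force': array([-0.307, -0.317,  1.038]), 'moment': array([ 0.046,  0.006, -0.019]), 'opening': np.float64(1.0)} 0.0187
scene (np.float64(517.1273539493615), 324.9344424077459, 202.19063933916752, array([[-0.82954495,  0.55843706, -0.00179719],
       [ 0.31565133,  0.46623287, -0.82643279],
       [-0.46067278, -0.68613043, -0.56303252]]), array([ 0.43978885, -0.12879371,  1.64325461])) {'vertical_fov': 42.28814861436225, 'cx': 324.9344424077459, 'cy': 202.19063933916752, 'rvec': array([ 0.7486057 ,  2.44840425, -1.29542214]), 'tvec': array([ 0.43978885, -0.12879371,  1.64325461])}
side (np.float64(465.67585037604744), 315.662241103342, 190.88122641950034, array([[ 0.98789953, -0.15463121, -0.01198747],
       [-0.09647176, -0.55213244, -0.82815637],
       [ 0.12144015,  0.81929174, -0.56036893]]), array([-0.52738073,  0.09249175,  1.00638719])) {'vertical_fov': 46.485430049623034, 'cx': 315.662241103342, 'cy': 190.88122641950034, 'rvec': array([ 2.15954991, -0.17490299,  0.07623805]), 'tvec': array([-0.52738073,  0.09249175,  1.00638719])}
```

View pics/scene.png

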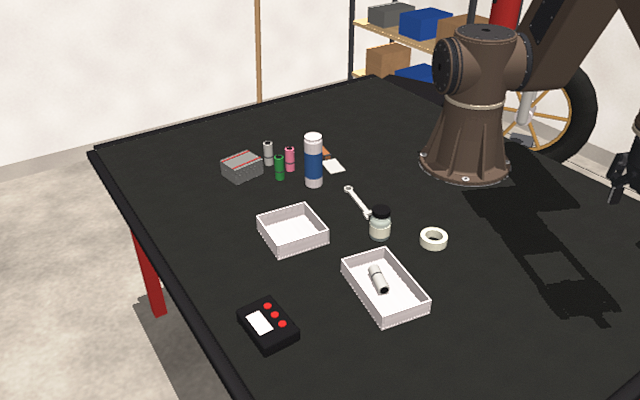

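View pics/side.png

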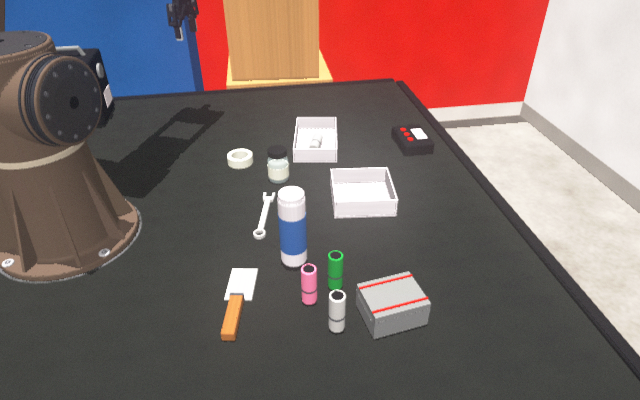

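The scene view shows the tray (385,287) with socket_b, the bin (292,230), holder (242,165), silver socket_a (268,152), pink and green decoys, the can (313,160) and the spanner (357,203). In the side view the scraper is at (238,300), its blade pointing away from that camera.

```bash
python3 - <<'E'
from h import *
x0,y0,S=0.15,-0.6,800
hm={}
M=np.zeros((600,800,3),np.uint8);Z=np.full((600,800),-1.)
for n in('scene','side'):
    a=np.load(f'pics/{n}.npz');W=a['W'];im=a['im']
    ok=np.isfinite(W).all(-1)&(W[...,2]>-0.02)&(W[...,2]<0.2)
    m0=ok&(abs(W[...,2])<.03); print(n,'mat z',np.median(W[m0][:,2]))
    P=W[ok];C=im[ok]
    # image: column = y (0.4..-0.6), row = x
    c=((0.45-P[:,1])*700).astype(int);r=((P[:,0]-0.15)*700).astype(int)
    k=(c>=0)&(c<799)&(r>=0)&(r<599)
    for ci,ri,p,col in zip(c[k],r[k],P[k],C[k]):
        for dr in(0,1):
            for dc in (0,1):
                if p[2]>Z[ri+dr,ci+dc]: Z[ri+dr,ci+dc]=p[2];M[ri+dr,ci+dc]=col
    hsv=cv2.cvtColor(im,cv2.COLOR_RGB2HSV)
    tall=ok&(W[...,2]>0.006)&(W[...,0]>.2)&(np.hypot(W[...,0],W[...,1])>.35)&(np.hypot(W[...,0],W[...,1])<1.1)
    nl,lab,st,ce=cv2.connectedComponentsWithStats(tall.astype(np.uint8))
    for i in range(1,nl):
        if st[i,4]<40: continue
        p=W[lab==i]; print(st[i],'lo',p.min(0).round(3),'hi',p.max(0).round(3),'rect',cv2.minAreaRect(p[:,:2].astype(np.float32)*1000),'col',np.median(im[lab==i],0))
save('top',M)
E
```

```text
scene mat z -0.0008247326708994261
[ 303  132   28   56 1013] lo [ 0.333 -0.31   0.006] hi [ 0.498 -0.125  0.162] rect ((408.14801025390625, -218.15753173828125), (236.07357788085938, 52.65078353881836), 46.14203643798828) col [140. 129. 125.]
[263 141  10  24 200] lo [ 0.508 -0.352  0.006] hi [ 0.536 -0.317  0.077] rect ((523.1484985351562, -333.47418212890625), (27.81015396118164, 30.5134220123291), 16.099029541015625) col [156. 151. 145.]
[284 147  10  24 206] lo [ 0.469 -0.282  0.006] hi [ 0.499 -0.249  0.081] rect ((483.7239685058594, -265.07257080078125), (29.608816146850586, 27.313203811645508), 68.1822738647461) col [195.  108.5 129. ]
[219 150  44  34 967] lo [ 0.561 -0.372  0.006] hi [ 0.674 -0.275  0.057] rect ((617.7399291992188, -323.52215576171875), (105.90408325195312, 88.15306091308594), 8.927186965942383) col [100.  96.  93.]
[274 155  10  24 212] lo [ 0.521 -0.255  0.007] hi [ 0.55  -0.224  0.076] rect ((536.0831298828125, -238.40167236328125), (28.494556427001953, 27.60589027404785), 63.82582473754883) col [ 50.  114.5  61. ]
[344 186  46  55 828] lo [ 0.393 -0.084
[... 2888 characters left out ...]
15625), (27.62484359741211, 28.196033477783203), 37.61405944824219) col [234. 130. 162.]
[ 356  271   75   66 3433] lo [ 0.559 -0.376  0.006] hi [ 0.67  -0.281  0.057] rect ((614.0703735351562, -328.1270446777344), (101.34197235107422, 82.99047088623047), 8.40346908569336) col [216. 177. 173.]
[328 289  18  42 639] lo [ 0.502 -0.353  0.006] hi [ 0.53  -0.323  0.077] rect ((515.7315673828125, -339.27667236328125), (28.424270629882812, 27.142099380493164), 49.30098342895508) col [193. 188. 184.]
[220 292  24  47 718] lo [ 0.323 -0.342  0.006] hi [ 0.363 -0.249  0.023] rect ((342.5249938964844, -295.41058349609375), (91.82844543457031, 24.78989601135254), 79.02507019042969) col [247. 175. 100.]
```

View pics/top.png

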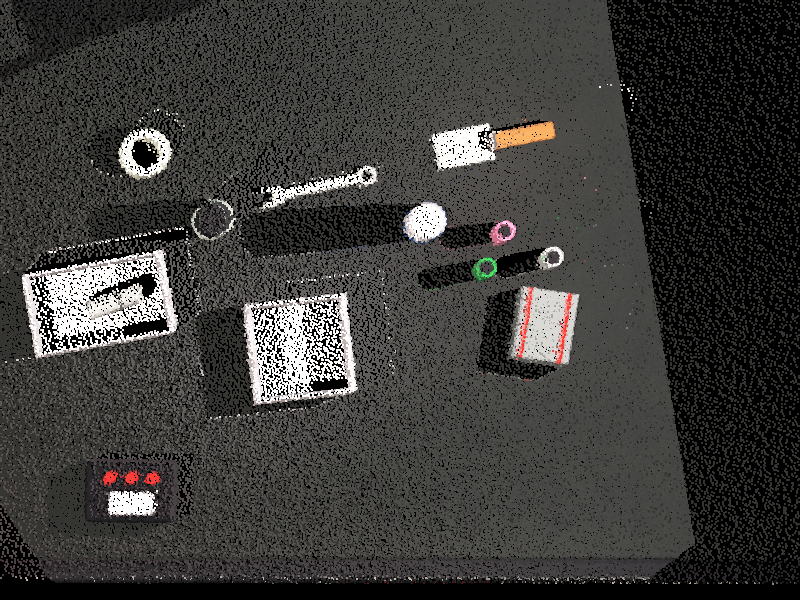

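Measured (average of the two views, which differ by about 4 mm): tray (0.582,0.309), bin (0.648,0.022) yaw -6.5°, holder (0.616,-0.326) yaw 8.6°, socket_a (0.520,-0.337), spanner (0.416,-0.003). The scraper's blade points at 79°. I'll go to socket_b first and refine from the wrist.

>>> servo_tool([
  {"tx": -17,"ty": 42.5,"tz": 3,"roll": 57,"claw": 0},
  {"tx": -17,"ty": 42.5,"tz": 3,"roll": 57},
  {"tx": -17,"ty": 42.5,"tz": 3,"roll": 57},
  {"tx": -17,"ty": 42.5,"tz": 3,"roll": 57},
  {"tx": -17,"ty": 42.5,"tz": 3,"roll": 57},
  {"tx": -17,"ty": 42.5,"tz": 3,"roll": 57},
  {"tx": -17,"ty": 42.5,"tz": 3,"roll": 57},
  {"tx": -17,"ty": 42.5,"tz": 3,"roll": 57},
])

```text
invalid input at $.moves[1]: expected keys claw, tx, ty, tz, roll
```

```bash
cat > go.py <<'E'
import sys
from h import *
from scipy.spatial.transform import Rotation as Ro
def go(x,y,z,phi=None):
    s=robot.read_state(); q=s['orientation']; R=Ro.from_quat([q[1],q[2],q[3],q[0]]).as_matrix()
    t=(np.array([x,y,z])-s['tcp_pos'])@R*100; f=np.degrees(np.arctan2(R[1,0],R[0,0]))
    print('t=%.2f'%s['time'],'tcp',s['tcp_pos'].round(4),'phi %.1f'%f,'tilt',R[:,2].round(3),'op %.2f'%s['opening'],'F',s['ft_force'].round(1),'-> tx %.2f ty %.2f tz %.2f'%tuple(t),'roll %.1f'%(((f-phi+180)%360)-180) if phi is not None else '')
if __name__=='__main__': go(*map(float,sys.argv[1:]))
E
python3 go.py .574 .287 .2 -20
```

```text
t=0.10 tcp [0.2414 0.6031 0.2307] phi 68.2 tilt [-0.    -0.001 -1.   ] op 1.00 F [-0.5  0.  -1.2] -> tx -16.98 ty 42.63 tz 3.09 roll 88.2
```

>>> servo_tool([
  {"tx": -17,"ty": 42.5,"tz": 3,"roll": 57,"claw": 0},
  {"tx": -17,"ty": 42.5,"tz": 3,"roll": 57,"claw": 0},
  {"tx": -17,"ty": 42.5,"tz": 3,"roll": 57,"claw": 0},
  {"tx": -17,"ty": 42.5,"tz": 3,"roll": 57,"claw": 0},
  {"tx": -17,"ty": 42.5,"tz": 3,"roll": 57,"claw": 0},
  {"tx": -17,"ty": 42.5,"tz": 3,"roll": 57,"claw": 0},
  {"tx": -17,"ty": 42.5,"tz": 3,"roll": 57,"claw": 0},
  {"tx": -17,"ty": 42.5,"tz": 3,"roll": 57,"claw": 0},
])

```text
time: 0.77
tcp_pos: [0.4832, 0.372, 0.2089]
orientation: [0.001, 0.996, 0.094, -0.0]
ft_force: [0.8, 1.1, -0.2]
opening: 1.001
```

```bash
python3 go.py .574 .287 .2 -20
```

```text
t=0.77 tcp [0.4832 0.372  0.2089] phi 10.8 tilt [-0.001 -0.001 -1.   ] op 1.00 F [ 0.8  1.1 -0.2] -> tx 7.33 ty 10.06 tz 0.90 roll 30.8
```

>>> servo_tool([
  {"tx": 7.3,"ty": 10,"tz": 0.9,"roll": 31,"claw": 0.3},
  {"tx": 7.3,"ty": 10,"tz": 0.9,"roll": 31,"claw": 0.3},
  {"tx": 7.3,"ty": 10,"tz": 0.9,"roll": 31,"claw": 0.3},
  {"tx": 7.3,"ty": 10,"tz": 0.9,"roll": 31,"claw": 0.3},
  {"tx": 7.3,"ty": 10,"tz": 0.9,"roll": 31,"claw": 0.3},
  {"tx": 7.3,"ty": 10,"tz": 0.9,"roll": 31,"claw": 0.3},
])

```text
time: 1.27
tcp_pos: [0.574, 0.2865, 0.1994]
orientation: [0.001, 0.984, -0.177, -0.001]
ft_force: [-0.4, -0.0, -0.3]
opening: 0.697
```

```bash
cat >> h.py <<'E'
def comps(W,im,lo,hi,box,minn=60):
    "components with lo<z<hi inside box x0,x1,y0,y1"
    m=(W[...,2]>lo)&(W[...,2]<hi)&(W[...,0]>box[0])&(W[...,0]<box[1])&(W[...,1]>box[2])&(W[...,1]<box[3])
    nl,lab,st,_=cv2.connectedComponentsWithStats(m.astype(np.uint8))
    for i in range(1,nl):
        if st[i,4]<minn: continue
        p=W[lab==i]; (c,wh,a)=cv2.minAreaRect(p[:,:2].astype(np.float32)*1000)
        print(st[i],'z',np.percentile(p[:,2],[5,50,98]).round(4),'c',np.round(c,1),'wh',np.round(wh,1),'ang %.1f'%a,'rgb',np.median(im[lab==i],0))
E
python3 go.py .574 .287 .2 -20; python3 - <<'E'
from h import *
im,d,c=shot('wrist'); save('w1',im); W=cloud(d,c); np.savez('pics/w1.npz',W=W,im=im)
print('cam',-c[4]@c[3])
comps(W,im,.012,.2,(.45,.72,.15,.45))
print('rims');comps(W,im,.036,.05,(.45,.72,.15,.45))
print('floor',np.nanmedian(W[...,2][(W[...,2]<.01)]))
E
```

```text
t=1.27 tcp [0.574  0.2865 0.1994] phi -20.4 tilt [-0.002 -0.002 -1.   ] op 0.70 F [-0.4 -0.  -0.3] -> tx -0.01 ty -0.05 tz -0.06 roll -0.4
cam [0.60122881 0.36005007 0.34128213]
[ 241   49  140  200 4695] z [0.0147 0.0361 0.0406] c [581.6 309.1] wh [198.4 118.3] ang 79.8 rgb [112. 105. 104.]
[ 314  142   24   67 1521] z [0.0218 0.0292 0.032 ] c [584.  284.8] wh [75.2 26.9] ang 70.7 rgb [118. 116. 109.]
[ 252  279   41   57 1648] z [0.018  0.0588 0.0851] c [469.1 162. ] wh [37.9 23.7] ang 0.1 rgb [113. 111.  95.]
rims
[ 241   49  140  200 2357] z [0.037  0.0391 0.0408] c [581.6 309.1] wh [198.4 118.3] ang 79.8 rgb [215. 205. 202.]
[257 290  35  16 245] z [0.0367 0.0427 0.0495] c [471.4 165.3] wh [12.2 42.1] ang 62.2 rgb [126. 131. 118.]
floor -0.0005177994620518753
```

View pics/w1.png

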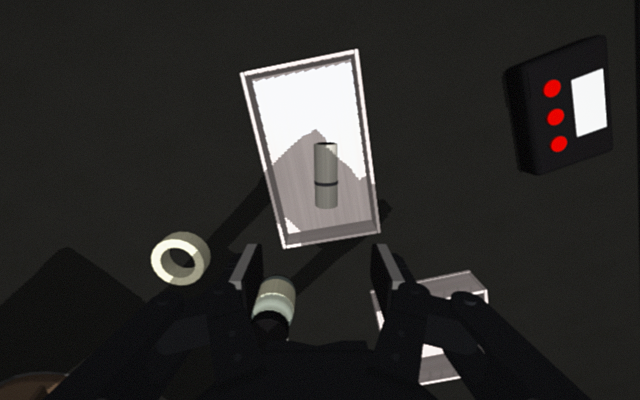

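The wrist view confirms the tray at (0.5816,0.309). It puts socket_b at pixel (325,175), i.e. (0.584,0.285), axis at 70.7°.

```bash
python3 go.py .584 .285 .008 -19.3
```

```text
t=1.32 tcp [0.5736 0.2871 0.1995] phi -20.1 tilt [-0.002 -0.001 -1.   ] op 0.70 F [-0.3 -0.5 -0.5] -> tx 1.07 ty -0.20 tz 19.15 roll -0.8
```

>>> servo_tool([
  {"tx": 1.1,"ty": -0.2,"tz": 4,"roll": -1,"claw": 0.3},
  {"tx": 1.1,"ty": -0.2,"tz": 8,"roll": -1,"claw": 0.3},
  {"tx": 1.1,"ty": -0.2,"tz": 12,"roll": -1,"claw": 0.3},
  {"tx": 1.1,"ty": -0.2,"tz": 15,"roll": -1,"claw": 0.3},
  {"tx": 1.1,"ty": -0.2,"tz": 17.5,"roll": -1,"claw": 0.3},
  {"tx": 1.1,"ty": -0.2,"tz": 19,"roll": -1,"claw": 0.3},
  {"tx": 1.1,"ty": -0.2,"tz": 19.1,"roll": -1,"claw": 0.3},
])

```text
time: 1.9
tcp_pos: [0.5818, 0.2846, 0.0051]
orientation: [0.002, 0.986, -0.165, -0.003]
ft_force: [-1.2, -0.5, 0.4]
opening: 0.699
```

>>> servo_tool([
  {"tx": 0,"ty": 0,"tz": 0,"roll": 0,"claw": 1},
  {"tx": 0,"ty": 0,"tz": 0,"roll": 0,"claw": 1},
  {"tx": 0,"ty": 0,"tz": 0,"roll": 0,"claw": 1},
  {"tx": 0,"ty": 0,"tz": 0,"roll": 0,"claw": 1},
  {"tx": 0,"ty": 0,"tz": 0,"roll": 0,"claw": 1},
  {"tx": 0,"ty": 0,"tz": -1,"roll": 0,"claw": 1},
  {"tx": 0,"ty": 0,"tz": -3,"roll": 0,"claw": 1},
  {"tx": 0,"ty": 0,"tz": -6,"roll": 0,"claw": 1},
], grip_force=60)

```text
time: 2.57
tcp_pos: [0.5807, 0.2841, 0.0645]
orientation: [0.003, 0.986, -0.165, -0.004]
ft_force: [-0.1, 0.2, -2.1]
opening: 0.303
```

```bash
python3 go.py .626 .025 .12 -6.5
```

```text
t=2.57 tcp [0.5807 0.2841 0.0645] phi -18.9 tilt [-0.01  -0.005 -1.   ] op 0.30 F [-0.1  0.2 -2.1] -> tx 12.65 ty 23.08 tz -5.46 roll -12.4
```

>>> servo_tool([
  {"tx": 2,"ty": 3,"tz": -4,"roll": -4,"claw": 1},
  {"tx": 4,"ty": 7,"tz": -5.5,"roll": -8,"claw": 1},
  {"tx": 6,"ty": 11,"tz": -5.5,"roll": -12.4,"claw": 1},
  {"tx": 8,"ty": 14.5,"tz": -5.5,"roll": -12.4,"claw": 1},
  {"tx": 10,"ty": 18,"tz": -5.5,"roll": -12.4,"claw": 1},
  {"tx": 12,"ty": 21.5,"tz": -5.5,"roll": -12.4,"claw": 1},
  {"tx": 12.6,"ty": 23,"tz": -5.5,"roll": -12.4,"claw": 1},
  {"tx": 12.6,"ty": 23,"tz": -5.5,"roll": -12.4,"claw": 1},
])

```text
time: 3.23
tcp_pos: [0.6266, 0.0203, 0.1216]
orientation: [0.003, 0.998, -0.059, -0.004]
ft_force: [0.1, -0.9, -1.6]
opening: 0.302
```

```bash
python3 - <<'E'
from h import *
im,d,c=shot('wrist'); save('w2',im); W=cloud(d,c)
comps(W,im,.036,.05,(.5,.8,-.15,.15)); comps(W,im,.01,.3,(.5,.8,-.15,.2))
E
python3 go.py .626 .025 .012 -6.5
```

```text
[ 251  112  187  163 3554] z [0.0375 0.0438 0.0456] c [646.6  22. ] wh [139.9 140.3] ang 83.5 rgb [255. 255. 255.]
[   49   112   536   288 54482] z [0.0349 0.1889 0.2171] c [639.  23.] wh [139.9 155.6] ang 83.4 rgb [33. 34. 37.]
t=3.28 tcp [0.6262 0.0227 0.1214] phi -6.8 tilt [-0.009 -0.005 -1.   ] op 0.31 F [-0.3  0.9 -0.4] -> tx 0.05 ty -0.29 tz 10.94 roll -0.3
```

View pics/w2.png

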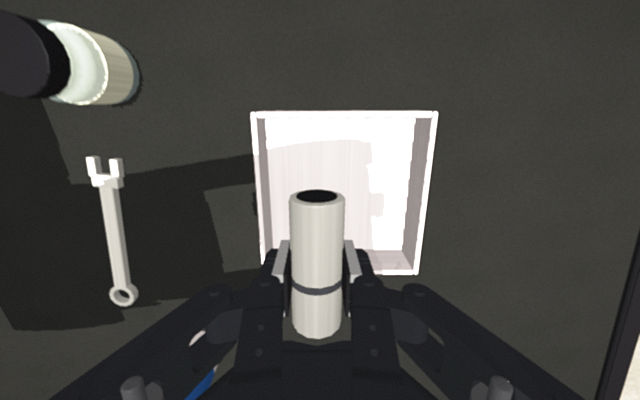

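Socket_b is held square in the pads, at pixel (317,265), and the bin centre is (0.6466,0.022). Lowering it in.

>>> servo_tool([
  {"tx": 0,"ty": -0.2,"tz": 3.5,"roll": 0,"claw": 1},
  {"tx": 0,"ty": -0.2,"tz": 7,"roll": 0,"claw": 1},
  {"tx": 0,"ty": -0.2,"tz": 9.5,"roll": 0,"claw": 1},
  {"tx": 0,"ty": -0.2,"tz": 10.8,"roll": 0,"claw": 1},
  {"tx": 0,"ty": -0.2,"tz": 11.1,"roll": 0,"claw": 1},
  {"tx": 0,"ty": -0.2,"tz": 11.1,"roll": 0,"claw": 0.5},
  {"tx": 0,"ty": -0.2,"tz": 11.1,"roll": 0,"claw": 0.5},
  {"tx": 0,"ty": -0.2,"tz": 11.1,"roll": 0,"claw": 0.5},
])

```text
time: 3.95
tcp_pos: [0.6267, 0.0243, 0.0122]
orientation: [0.003, 0.998, -0.059, -0.003]
ft_force: [0.5, -0.2, 0.9]
opening: 0.5
```

>>> servo_tool([
  {"tx": 0,"ty": 0,"tz": -1,"roll": 0,"claw": 0.5},
  {"tx": 0,"ty": 0,"tz": -4,"roll": 0,"claw": 0.5},
  {"tx": 0,"ty": 0,"tz": -8,"roll": 0,"claw": 0.5},
  {"tx": 0,"ty": 0,"tz": -12,"roll": 0,"claw": 0.5},
  {"tx": 0,"ty": 0,"tz": -14,"roll": 0,"claw": 0.5},
])

```text
time: 4.37
tcp_pos: [0.6297, 0.0252, 0.1589]
orientation: [0.003, 0.998, -0.059, 0.0]
ft_force: [2.0, 1.1, 0.0]
opening: 0.499
```

```bash
python3 go.py .518 -.338 .17 -81
```

```text
t=4.37 tcp [0.6297 0.0252 0.1589] phi -6.7 tilt [ 0.001 -0.005 -1.   ] op 0.50 F [2.  1.1 0. ] -> tx -6.82 ty 37.38 tz -0.93 roll 74.3
```

>>> servo_tool([
  {"tx": 0,"ty": 4,"tz": -1,"roll": 7,"claw": 0.3},
  {"tx": 0,"ty": 8,"tz": -1,"roll": 14,"claw": 0.3},
  {"tx": 0,"ty": 12,"tz": -1,"roll": 21,"claw": 0.3},
  {"tx": 0,"ty": 16,"tz": -1,"roll": 28,"claw": 0.3},
  {"tx": 0,"ty": 20,"tz": -1,"roll": 35,"claw": 0.3},
  {"tx": 0,"ty": 24,"tz": -1,"roll": 42,"claw": 0.3},
  {"tx": -2,"ty": 27,"tz": -1,"roll": 49,"claw": 0.3},
  {"tx": -4,"ty": 31,"tz": -1,"roll": 56,"claw": 0.3},
])

```text
time: 5.03
tcp_pos: [0.555, -0.2767, 0.1723]
orientation: [0.002, 0.852, -0.523, 0.003]
ft_force: [-0.4, 0.5, 0.1]
opening: 0.701
```

```bash
python3 go.py .518 -.338 .17 -81
```

```text
t=5.03 tcp [ 0.555  -0.2767  0.1723] phi -63.1 tilt [ 0.003 -0.006 -1.   ] op 0.70 F [-0.4  0.5  0.1] -> tx 3.79 ty 6.07 tz 0.26 roll 17.9
```

>>> servo_tool([
  {"tx": 3.8,"ty": 6.1,"tz": 0.3,"roll": 18,"claw": 0.3},
  {"tx": 3.8,"ty": 6.1,"tz": 0.3,"roll": 18,"claw": 0.3},
  {"tx": 3.8,"ty": 6.1,"tz": 0.3,"roll": 18,"claw": 0.3},
  {"tx": 3.8,"ty": 6.1,"tz": 0.3,"roll": 18,"claw": 0.3},
  {"tx": 3.8,"ty": 6.1,"tz": 0.3,"roll": 18,"claw": 0.3},
])

```text
time: 5.45
tcp_pos: [0.518, -0.3384, 0.1712]
orientation: [0.001, 0.761, -0.649, 0.004]
ft_force: [0.1, 0.9, 0.3]
opening: 0.7
```

```bash
python3 - <<'E'
from h import *
im,d,c=shot('wrist'); save('w3',im); W=cloud(d,c); np.savez('pics/w3.npz',W=W,im=im)
comps(W,im,.068,.085,(.4,.8,-.5,-.15),30);print('holder top'); comps(W,im,.045,.06,(.5,.8,-.5,-.2))
E
python3 go.py .518 -.338 .035 -81
```

```text
[192 151  35  33 844] z [0.0716 0.0747 0.0763] c [ 532.4 -243.1] wh [27.3 26.8] ang 75.8 rgb [ 57.  112.5  63. ]
[299 184  31  31 737] z [0.0723 0.0747 0.0762] c [ 517.2 -337.8] wh [26.6 27. ] ang 71.1 rgb [126. 123. 117.]
[ 93 196  53  53 739] z [0.069  0.077  0.0846] c [ 473.  -172.3] wh [51.5 21.2] ang 28.9 rgb [ 26.  58. 105.]
[220 211  31  30 713] z [0.071  0.0747 0.0761] c [ 480.4 -269.6] wh [27.3 27.1] ang 88.3 rgb [174.  81. 104.]
holder top
[  271    18    98   126 11440] z [0.0503 0.0516 0.0536] c [ 614.7 -327.2] wh [100.3  80.3] ang 8.8 rgb [243. 242. 238.]
[211 148  23  26 148] z [0.0462 0.0529 0.0598] c [ 537.8 -250.4] wh [25.8  9. ] ang 37.1 rgb [16. 97. 34.]
[300 178  28  14  95] z [0.0459 0.0522 0.0597] c [ 525.6 -335.6] wh [ 9.3 26.3] ang 14.7 rgb [148. 144. 137.]
t=5.50 tcp [ 0.5183 -0.3379  0.1708] phi -80.9 tilt [ 0.004 -0.007 -1.   ] op 0.70 F [-0.9  0.5  0.1] -> tx -0.09 ty 0.07 tz 13.58 roll 0.1
```

View pics/w3.png

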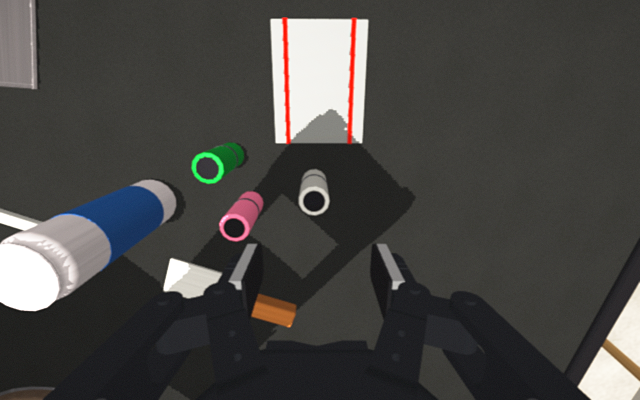

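Socket_a is silver, at pixel (314,200), i.e. (0.517,-0.338). The holder is at (0.6147,-0.3272), yaw 8.8°. Green and pink stay clear of the fingers.

>>> servo_tool([
  {"tx": 0,"ty": 0.15,"tz": 4,"roll": 0,"claw": 0.3},
  {"tx": 0,"ty": 0.15,"tz": 8,"roll": 0,"claw": 0.3},
  {"tx": 0,"ty": 0.15,"tz": 11,"roll": 0,"claw": 0.3},
  {"tx": 0,"ty": 0.15,"tz": 13,"roll": 0,"claw": 0.3},
  {"tx": 0,"ty": 0.15,"tz": 13.5,"roll": 0,"claw": 0.3},
  {"tx": 0,"ty": 0.15,"tz": 13.5,"roll": 0,"claw": 1},
  {"tx": 0,"ty": 0.15,"tz": 13.5,"roll": 0,"claw": 1},
  {"tx": 0,"ty": 0.15,"tz": 13.5,"roll": 0,"claw": 1},
])

```text
time: 6.17
tcp_pos: [0.5186, -0.3393, 0.0377]
orientation: [0.001, 0.761, -0.648, 0.005]
ft_force: [-0.6, 3.0, 5.8]
opening: 0.313
```

>>> servo_tool([
  {"tx": 0,"ty": 0,"tz": 0,"roll": 0,"claw": 1},
  {"tx": 0,"ty": 0,"tz": 0,"roll": 0,"claw": 1},
  {"tx": 0,"ty": 0,"tz": -3,"roll": 0,"claw": 1},
  {"tx": 0,"ty": 0,"tz": -7,"roll": 0,"claw": 1},
  {"tx": 0,"ty": 0,"tz": -11,"roll": 0,"claw": 1},
  {"tx": 0,"ty": 0,"tz": -14,"roll": 0,"claw": 1},
  {"tx": 0,"ty": 0,"tz": -14,"roll": 0,"claw": 1},
])

```text
time: 6.75
tcp_pos: [0.5206, -0.3402, 0.1851]
orientation: [0.001, 0.761, -0.648, 0.01]
ft_force: [1.6, -0.2, -0.6]
opening: 0.309
```

```bash
python3 go.py .689 .017 .17 -96.5
```

```text
t=6.75 tcp [ 0.5206 -0.3402  0.1851] phi -80.8 tilt [ 0.014 -0.014 -1.   ] op 0.31 F [ 1.6 -0.2 -0.6] -> tx -32.59 ty -22.31 tz 1.24 roll 15.7
```

>>> servo_tool([
  {"tx": -3.3,"ty": -2.3,"tz": 1,"roll": 4,"claw": 1},
  {"tx": -6.6,"ty": -4.6,"tz": 1,"roll": 8,"claw": 1},
  {"tx": -9.9,"ty": -6.9,"tz": 1,"roll": 12,"claw": 1},
  {"tx": -13,"ty": -9.2,"tz": 1,"roll": 15.7,"claw": 1},
  {"tx": -16.5,"ty": -11.3,"tz": 1,"roll": 15.7,"claw": 1},
  {"tx": -20,"ty": -13.6,"tz": 1,"roll": 15.7,"claw": 1},
  {"tx": -23,"ty": -16,"tz": 1,"roll": 15.7,"claw": 1},
  {"tx": -26,"ty": -18,"tz": 1,"roll": 15.7,"claw": 1},
])

```text
time: 7.42
tcp_pos: [0.658, -0.0527, 0.1735]
orientation: [0.001, -0.666, 0.746, -0.011]
ft_force: [0.1, -1.0, -1.4]
opening: 0.314
```

```bash
python3 go.py .689 .017 .1 -96.5
```

```text
t=7.42 tcp [ 0.658  -0.0527  0.1735] phi -96.5 tilt [ 0.016 -0.014 -1.   ] op 0.31 F [ 0.1 -1.  -1.4] -> tx -7.37 ty -2.17 tz 7.29 roll 0.0
```

>>> servo_tool([
  {"tx": -3.7,"ty": -1.1,"tz": 2,"roll": 0,"claw": 1},
  {"tx": -7.4,"ty": -2.2,"tz": 4,"roll": 0,"claw": 1},
  {"tx": -7.4,"ty": -2.2,"tz": 6,"roll": 0,"claw": 1},
  {"tx": -7.4,"ty": -2.2,"tz": 7,"roll": 0,"claw": 1},
  {"tx": -7.4,"ty": -2.2,"tz": 7.3,"roll": 0,"claw": 1},
  {"tx": -7.4,"ty": -2.2,"tz": 7.3,"roll": 0,"claw": 1},
])

```text
time: 7.92
tcp_pos: [0.6886, 0.0165, 0.0995]
orientation: [0.0, -0.666, 0.746, -0.01]
ft_force: [0.4, -0.2, -1.3]
opening: 0.314
```

```bash
python3 go.py .689 .017 .0425 -96.5
```

```text
t=7.92 tcp [0.6886 0.0165 0.0995] phi -96.5 tilt [ 0.014 -0.015 -1.   ] op 0.31 F [ 0.4 -0.2 -1.3] -> tx -0.13 ty 0.06 tz 5.69 roll -0.0
```

>>> servo_tool([
  {"tx": 0,"ty": 0.1,"tz": 2.5,"roll": 0,"claw": 1},
  {"tx": 0,"ty": 0.1,"tz": 4.5,"roll": 0,"claw": 1},
  {"tx": 0,"ty": 0.1,"tz": 5.4,"roll": 0,"claw": 1},
  {"tx": 0,"ty": 0.1,"tz": 5.7,"roll": 0,"claw": 1},
  {"tx": 0,"ty": 0.1,"tz": 5.7,"roll": 0,"claw": 1},
  {"tx": 0,"ty": 0.1,"tz": 5.7,"roll": 0,"claw": 0.45},
  {"tx": 0,"ty": 0.1,"tz": 5.7,"roll": 0,"claw": 0.45},
  {"tx": 0,"ty": 0.1,"tz": 5.7,"roll": 0,"claw": 0.45},
])

```text
time: 8.58
tcp_pos: [0.6893, 0.0157, 0.0438]
orientation: [0.001, -0.666, 0.746, -0.011]
ft_force: [0.5, 0.4, -0.5]
opening: 0.551
```

>>> servo_tool([
  {"tx": 0,"ty": 0,"tz": -1,"roll": 0,"claw": 0.45},
  {"tx": 0,"ty": 0,"tz": -3,"roll": 0,"claw": 0.45},
  {"tx": 0,"ty": 0,"tz": -7,"roll": 0,"claw": 0.45},
  {"tx": 0,"ty": 0,"tz": -11,"roll": 0,"claw": 0.45},
  {"tx": 0,"ty": 0,"tz": -14,"roll": 0,"claw": 0.45},
  {"tx": 0,"ty": 0,"tz": -14,"roll": 0,"claw": 0.45},
])

```text
time: 9.08
tcp_pos: [0.6906, 0.0179, 0.1924]
orientation: [0.005, -0.666, 0.746, -0.014]
ft_force: [1.6, -0.6, 0.5]
opening: 0.55
```

```bash
python3 - <<'E'
from h import *
im,d,c=shot('wrist'); save('w4',im); W=cloud(d,c)
comps(W,im,.01,.1,(.5,.8,-.15,.15)); print('scraper pass')
E
python3 go.py .35 -.40 .19 -60
```

```text
[ 249  160  133   91 2571] z [0.0135 0.0393 0.0455] c [665.2  19.7] wh [140.1 102.8] ang 83.4 rgb [109. 102. 101.]
[305 172  28  41 923] z [0.0226 0.0782 0.0799] c [688.3  13.6] wh [26.8 26.8] ang 85.9 rgb [82. 80. 76.]
[ 284  226   63   23 1427] z [0.017 0.029 0.032] c [623.3  24.5] wh [74.8 25. ] ang 83.1 rgb [131. 129. 122.]
[ 274  263   86   19 1444] z [0.012  0.0311 0.045 ] c [579.   27.4] wh [105.2   5.6] ang 83.2 rgb [107. 101.  99.]
scraper pass
t=9.13 tcp [0.6894 0.0178 0.1893] phi -96.5 tilt [ 0.024 -0.015 -1.   ] op 0.55 F [ 0.1 -0.3 -0.1] -> tx 45.36 ty 28.99 tz -0.26 roll -36.5
```

View pics/w4.png

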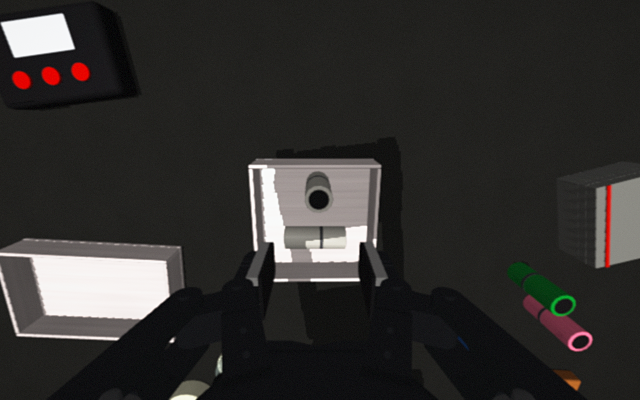

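Both sockets are in the bin: socket_a stands at pixel (318,190), socket_b lies at (316,237). Next the scraper, flying above the can's height.

```bash
python3 go.py .36 -.28 .215 -11
```

```text
t=9.13 tcp [0.6894 0.0178 0.1893] phi -96.5 tilt [ 0.024 -0.015 -1.   ] op 0.55 F [ 0.1 -0.3 -0.1] -> tx 33.35 ty 29.29 tz -2.91 roll -85.5
```

>>> servo_tool([
  {"tx": 3.3,"ty": 2.9,"tz": -1.5,"roll": -7,"claw": 0.35},
  {"tx": 6.6,"ty": 5.8,"tz": -3,"roll": -14,"claw": 0.35},
  {"tx": 9.8,"ty": 8.6,"tz": -3,"roll": -21,"claw": 0.35},
  {"tx": 13,"ty": 11.4,"tz": -3,"roll": -28,"claw": 0.35},
  {"tx": 16,"ty": 14,"tz": -3,"roll": -35,"claw": 0.35},
  {"tx": 19,"ty": 16.7,"tz": -3,"roll": -42,"claw": 0.35},
  {"tx": 21,"ty": 18.5,"tz": -3,"roll": -46,"claw": 0.35},
  {"tx": 21,"ty": 18.5,"tz": -3,"roll": -46,"claw": 0.35},
])

```text
time: 9.8
tcp_pos: [0.4758, -0.1722, 0.2169]
orientation: [0.002, 0.906, -0.424, 0.012]
ft_force: [1.0, -0.4, 1.0]
opening: 0.65
```

```bash
python3 go.py .36 -.28 .215 -11
```

```text
t=9.80 tcp [ 0.4758 -0.1722  0.2169] phi -50.1 tilt [ 0.021 -0.015 -1.   ] op 0.65 F [ 1.  -0.4  1. ] -> tx 0.85 ty 15.80 tz 0.11 roll -39.1
```

>>> servo_tool([
  {"tx": 0.2,"ty": 4,"tz": 0,"roll": -7,"claw": 0.35},
  {"tx": 0.4,"ty": 8,"tz": 0,"roll": -14,"claw": 0.35},
  {"tx": 0.6,"ty": 12,"tz": 0,"roll": -21,"claw": 0.35},
  {"tx": 0.8,"ty": 15.5,"tz": 0,"roll": -28,"claw": 0.35},
  {"tx": 0.8,"ty": 15.8,"tz": 0,"roll": -35,"claw": 0.35},
  {"tx": 0.8,"ty": 15.8,"tz": 0,"roll": -39,"claw": 0.35},
  {"tx": 0.8,"ty": 15.8,"tz": 2,"roll": -39,"claw": 0.35},
  {"tx": 0.8,"ty": 15.8,"tz": 6,"roll": -39,"claw": 0.35},
])

```text
time: 10.47
tcp_pos: [0.3625, -0.2828, 0.1588]
orientation: [0.009, 0.995, -0.097, 0.014]
ft_force: [1.7, -2.0, -0.1]
opening: 0.648
```

```bash
python3 - <<'E'
from h import *
im,d,c=shot('wrist'); save('w5',im); W=cloud(d,c); np.savez('pics/w5.npz',W=W,im=im)
h=cv2.cvtColor(im,cv2.COLOR_RGB2HSV)
box=(W[...,0]>.28)&(W[...,0]<.43)&(W[...,1]>-.4)&(W[...,1]<-.12)
o=box&(h[...,1]>120)&(h[...,0]<20)&(W[...,2]>.012)&(W[...,2]<.03)
b=box&(im.min(-1)>150)&(W[...,2]<.01)
for n,m in(('handle',o),('blade',b)):
    nl,lab,st,_=cv2.connectedComponentsWithStats(m.astype(np.uint8)); i=1+np.argmax(st[1:,4]); p=W[lab==i]
    print(n,st[i],np.median(p[:,2]).round(4),cv2.minAreaRect(p[:,:2].astype(np.float32)*1000))
E
python3 go.py .35 -.27 .005 -11
```

```text
handle [ 285  161   24   76 1676] 0.0193 ((342.21881103515625, -296.4462585449219), (84.76657104492188, 23.63287353515625), 78.35490417480469)
blade [ 268   71   54   84 4215] 0.0025 ((358.8039855957031, -211.77609252929688), (80.98023223876953, 52.14015579223633), 79.04725646972656)
t=10.52 tcp [ 0.3592 -0.2795  0.1505] phi -11.2 tilt [ 0.018 -0.013 -1.   ] op 0.65 F [ -3.9   3.4 -10.2] -> tx -1.37 ty -0.88 tz 14.52 roll -0.2
```

View pics/w5.png

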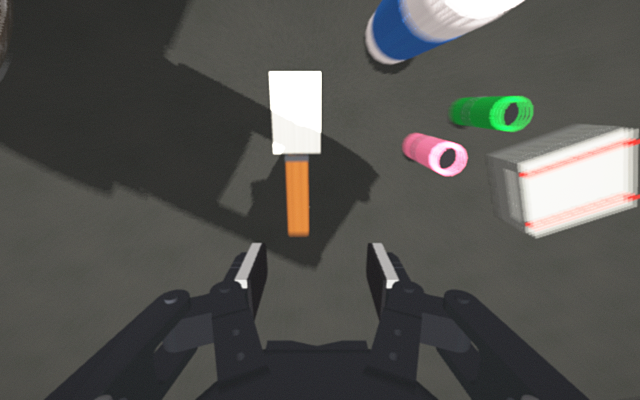

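The scraper handle is at pixel (297,195) and the blade at (295,112), so the shoulder is at (0.351,-0.251) and the axis at 79°. I'll grip the handle about 25 mm behind the shoulder.

```bash
python3 go.py .3464 -.2756 .05 -11
```

```text
t=10.52 tcp [ 0.3592 -0.2795  0.1505] phi -11.2 tilt [ 0.018 -0.013 -1.   ] op 0.65 F [ -3.9   3.4 -10.2] -> tx -1.53 ty -0.22 tz 10.02 roll -0.2
```

>>> servo_tool([
  {"tx": -1.5,"ty": -0.2,"tz": 1,"roll": 0,"claw": 0.4},
  {"tx": -1.5,"ty": -0.2,"tz": 4,"roll": 0,"claw": 0.4},
  {"tx": -1.5,"ty": -0.2,"tz": 7,"roll": 0,"claw": 0.4},
  {"tx": -1.5,"ty": -0.2,"tz": 9,"roll": 0,"claw": 0.4},
  {"tx": -1.5,"ty": -0.2,"tz": 10,"roll": 0,"claw": 0.4},
  {"tx": -1.5,"ty": -0.2,"tz": 10,"roll": 0,"claw": 0.4},
  {"tx": -1.5,"ty": -0.2,"tz": 10,"roll": 0,"claw": 0.4},
])

```text
time: 11.1
tcp_pos: [0.3464, -0.2755, 0.0504]
orientation: [0.005, 0.995, -0.097, 0.009]
ft_force: [0.3, -0.4, 0.5]
opening: 0.599
```

```bash
python3 go.py .3464 -.2756 .004 -11
```

```text
t=11.10 tcp [ 0.3464 -0.2755  0.0504] phi -11.2 tilt [ 0.017 -0.011 -1.   ] op 0.60 F [ 0.3 -0.4  0.5] -> tx -0.08 ty -0.03 tz 4.64 roll -0.2
```

>>> servo_tool([
  {"tx": 0,"ty": 0,"tz": 2,"roll": 0,"claw": 0.4},
  {"tx": 0,"ty": 0,"tz": 3.7,"roll": 0,"claw": 0.4},
  {"tx": 0,"ty": 0,"tz": 4.5,"roll": 0,"claw": 0.4},
  {"tx": 0,"ty": 0,"tz": 4.6,"roll": 0,"claw": 0.4},
  {"tx": 0,"ty": 0,"tz": 4.6,"roll": 0,"claw": 1},
  {"tx": 0,"ty": 0,"tz": 4.6,"roll": 0,"claw": 1},
  {"tx": 0,"ty": 0,"tz": 4.6,"roll": 0,"claw": 1},
  {"tx": 0,"ty": 0,"tz": 4.6,"roll": 0,"claw": 1},
], grip_force=80)

```text
time: 11.77
tcp_pos: [0.3475, -0.2763, 0.0057]
orientation: [0.005, 0.995, -0.097, 0.009]
ft_force: [-2.0, 0.5, 13.7]
opening: 0.26
```

```bash
python3 go.py .36 -.34 .15 -11
```

```text
t=11.77 tcp [ 0.3475 -0.2763  0.0057] phi -11.2 tilt [ 0.018 -0.012 -1.   ] op 0.26 F [-2.   0.5 13.7] -> tx 2.74 ty 6.13 tz -14.33 roll -0.2
```

>>> servo_tool([
  {"tx": 0,"ty": 0,"tz": -0.5,"roll": 0,"claw": 1},
  {"tx": 0,"ty": 0,"tz": -2,"roll": 0,"claw": 1},
  {"tx": 0.5,"ty": 1,"tz": -5,"roll": 0,"claw": 1},
  {"tx": 1,"ty": 3,"tz": -8,"roll": 0,"claw": 1},
  {"tx": 2,"ty": 4.5,"tz": -11,"roll": 0,"claw": 1},
  {"tx": 2.7,"ty": 6,"tz": -12,"roll": 0,"claw": 1},
  {"tx": 2.7,"ty": 6,"tz": -12,"roll": 0,"claw": 1},
  {"tx": 2.7,"ty": 6,"tz": -12,"roll": 0,"claw": 1},
])

```text
time: 12.43
tcp_pos: [0.3606, -0.3398, 0.1282]
orientation: [0.006, 0.995, -0.098, 0.01]
ft_force: [-0.3, 0.3, -2.5]
opening: 0.258
```

```bash
python3 go.py .41 -.357 .12 -81.2
```

```text
t=12.43 tcp [ 0.3606 -0.3398  0.1282] phi -11.2 tilt [ 0.02  -0.014 -1.   ] op 0.26 F [-0.3  0.3 -2.5] -> tx 5.16 ty 0.71 tz 0.94 roll 70.0
```

>>> servo_tool([
  {"tx": 1,"ty": 0.7,"tz": 0,"roll": 7,"claw": 1},
  {"tx": 2,"ty": 0.7,"tz": 0,"roll": 14,"claw": 1},
  {"tx": 3,"ty": 0.7,"tz": 0,"roll": 21,"claw": 1},
  {"tx": 4,"ty": 0.7,"tz": 0,"roll": 28,"claw": 1},
  {"tx": 5,"ty": 0.7,"tz": 0,"roll": 35,"claw": 1},
  {"tx": 5,"ty": 0.7,"tz": 0,"roll": 42,"claw": 1},
  {"tx": 5,"ty": 0.7,"tz": 0,"roll": 46,"claw": 1},
  {"tx": 5,"ty": 0.7,"tz": 0,"roll": 46,"claw": 1},
])

```text
time: 13.1
tcp_pos: [0.4076, -0.355, 0.1286]
orientation: [0.001, 0.877, -0.48, 0.011]
ft_force: [0.0, 0.3, -2.0]
opening: 0.257
```

```bash
python3 go.py .42 -.3575 .08 -81.2
```

```text
t=13.10 tcp [ 0.4076 -0.355   0.1286] phi -57.4 tilt [ 0.018 -0.013 -1.   ] op 0.26 F [ 0.   0.3 -2. ] -> tx 0.78 ty -0.87 tz 4.89 roll 23.8
```

>>> servo_tool([
  {"tx": 0.3,"ty": -0.3,"tz": 0,"roll": 7,"claw": 1},
  {"tx": 0.6,"ty": -0.6,"tz": 1,"roll": 14,"claw": 1},
  {"tx": 0.8,"ty": -0.9,"tz": 2.5,"roll": 21,"claw": 1},
  {"tx": 0.8,"ty": -0.9,"tz": 4,"roll": 23.8,"claw": 1},
  {"tx": 0.8,"ty": -0.9,"tz": 4.8,"roll": 23.8,"claw": 1},
  {"tx": 0.8,"ty": -0.9,"tz": 4.8,"roll": 23.8,"claw": 1},
  {"tx": 0.8,"ty": -0.9,"tz": 4.8,"roll": 23.8,"claw": 1},
])

```text
time: 13.68
tcp_pos: [0.4197, -0.3569, 0.0806]
orientation: [-0.001, 0.76, -0.649, 0.01]
ft_force: [-0.1, 0.2, -1.3]
opening: 0.262
```

```bash
cat > sc.py <<'E'
from h import *
import sys
im,d,c=shot('wrist'); save(sys.argv[1],im); W=cloud(d,c); np.savez('pics/last.npz',W=W,im=im)
s=robot.read_state(); z=s['tcp_pos'][2]; t=s['tcp_pos']
print('holder');comps(W,im,.047,.056,(.54,.75,-.45,-.2))
a=np.radians(8.8); ex=np.array([np.cos(a),np.sin(a)])
X=(W[...,:2]-t[:2])@ex; Y=(W[...,:2]-t[:2])@[-ex[1],ex[0]]
m=(X>.034)&(X<.125)&(abs(Y)<.04)&(abs(W[...,2]-(z+.0))<.015)
p=W[m]; print('blade',len(p),cv2.minAreaRect(p[:,:2].astype(np.float32)*1000))
A=np.c_[p[:,:2]-t[:2],np.ones(len(p))]; k=np.linalg.lstsq(A,p[:,2],rcond=None)[0]
print('blade top plane slope along %.3f across %.3f'%(k[:2]@ex,k[:2]@[-ex[1],ex[0]]),'z at 25,105mm',[(k[:2]@ex*q+k[2]).round(4) for q in(.025,.105)],'edge lo/hi y at X bins')
for q in(.045,.065,.085):
    y=Y[m&(abs(X-q)<.006)]; print(q,np.percentile(y,[1,99]).round(4),end=' ')
print('xmax',np.percentile(X[m],99))
E
python3 sc.py w6; python3 go.py .43 -.356 .039 -81.2
```

```text
holder
blade 14896 ((489.0023193359375, -346.4964294433594), (71.67305755615234, 50.34035110473633), 9.055645942687988)
blade top plane slope along 0.021 across 0.003 z at 25,105mm [np.float64(0.0778), np.float64(0.0795)] edge lo/hi y at X bins
0.045 [-0.0245  0.0245] 0.065 [-0.0243  0.0246] 0.085 [-0.0242  0.0247] xmax 0.10493791337873243
t=13.73 tcp [ 0.4201 -0.3573  0.0811] phi -81.0 tilt [ 0.018 -0.012 -1.   ] op 0.26 F [-0.1  0.1 -1.5] -> tx -0.04 ty -0.93 tz 4.23 roll 0.2
```

View pics/w6.png

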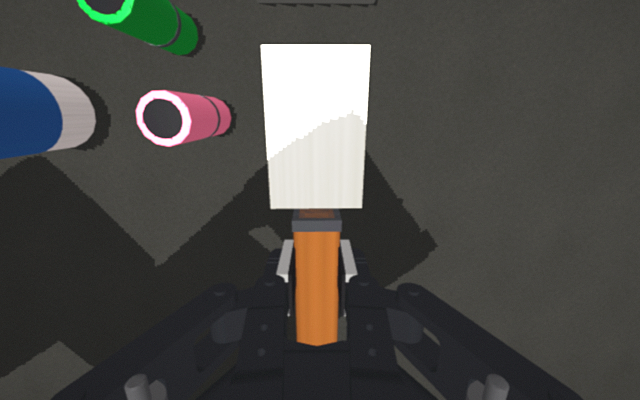

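The blade is square in the grip, spanning pixels (262–370, 44–208): yaw 9.0°, centred to 0.2 mm, rising 1.7 mm towards the tip. Moving to the pre-insert pose with the tip 20 mm short of the mouth.

```bash
python3 go.py .4418 -.3540 .038 -81.2
```

```text
t=13.73 tcp [ 0.4201 -0.3573  0.0811] phi -81.0 tilt [ 0.018 -0.012 -1.   ] op 0.26 F [-0.1  0.1 -1.5] -> tx -0.05 ty -2.13 tz 4.34 roll 0.2
```

>>> servo_tool([
  {"tx": 0,"ty": -0.5,"tz": 1,"roll": 0,"claw": 1},
  {"tx": 0,"ty": -1,"tz": 2,"roll": 0,"claw": 1},
  {"tx": 0,"ty": -1.5,"tz": 3.2,"roll": 0,"claw": 1},
  {"tx": 0,"ty": -2,"tz": 4.1,"roll": 0,"claw": 1},
  {"tx": 0,"ty": -2.1,"tz": 4.3,"roll": 0,"claw": 1},
  {"tx": 0,"ty": -2.1,"tz": 4.3,"roll": 0,"claw": 1},
  {"tx": 0,"ty": -2.1,"tz": 4.3,"roll": 0,"claw": 1},
])

```text
time: 14.32
tcp_pos: [0.4416, -0.3543, 0.0381]
orientation: [-0.001, 0.76, -0.649, 0.01]
ft_force: [-0.6, -0.5, -1.9]
opening: 0.257
```

```bash
python3 sc.py w7; python3 go.py .5403 -.3388 .038 -81.2;  python3 - <<'E'
from h import *
# holder front top edge from wrist depth
a=np.load('pics/last.npz');W=a['W'];m=(W[...,2]>.046)&(W[...,2]<.06)&(W[...,0]>.545)&(W[...,1]<-.25)
p=W[m];print(len(p)); ex=np.array([np.cos(.1536),np.sin(.1536)]);q=(p[:,:2]-[.5653,-.3349])
X=q@ex;Y=q@[-ex[1],ex[0]];print(np.percentile(X,[0.5,2,98]).round(4),np.percentile(Y,[.5,99.5]).round(4),np.median(p[:,2]))
E
```

```text
holder
[ 87   0  26  20 137] z [0.0472 0.0515 0.0556] c [ 543.1 -250.5] wh [9.7 1.6] ang 51.1 rgb [14. 89. 31.]
blade 15101 ((520.0689086914062, -341.9349365234375), (90.9985580444336, 77.09314727783203), 8.801128387451172)
blade top plane slope along 0.009 across -0.000 z at 25,105mm [np.float64(0.0358), np.float64(0.0366)] edge lo/hi y at X bins
0.045 [-0.0248  0.0242] 0.065 [-0.0246  0.0244] 0.085 [-0.0245  0.0245] xmax 0.10581596601949654
t=14.37 tcp [ 0.4416 -0.3545  0.0385] phi -81.0 tilt [ 0.017 -0.012 -1.   ] op 0.25 F [ 0.4  0.5 -2.6] -> tx -0.02 ty -10.00 tz 0.20 roll 0.2
0Traceback (most recent call last):
  File "<stdin>", line 5, in <module>
    return _quantile_unchecked(
        a, q, axis, out, overwrite_input, method, keepdims, weights)
    return _ureduce(a,
                    func=_quantile_ureduce_func,
    ...<5 lines>...
                    overwrite_input=overwrite_input,
                    method=method)
    r = func(a, **kwargs)
    result = _quantile(arr,
                       quantiles=q,
    ...<2 lines>...
                       out=out,
                       weights=wgt)
    slices_having_nans = np.isnan(arr[-1, ...])
                                  ~~~^^^^^^^^^
IndexError: index -1 is out of bounds for axis 0 with size 0
```

View pics/w7.png

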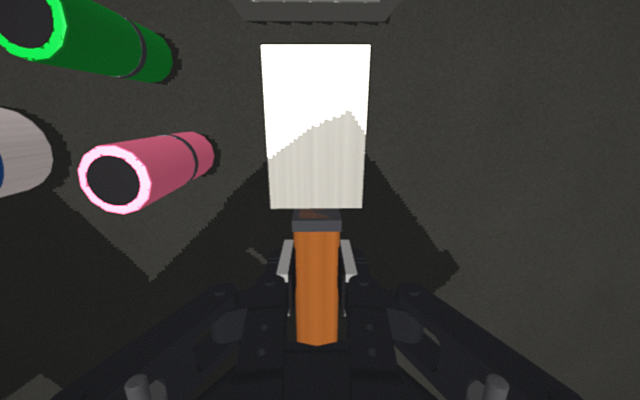

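The view shows the blade centred on the holder's front face: face centre at about pixel column 315, blade at 316. Inserting.

>>> servo_tool([
  {"tx": 0,"ty": -1,"tz": 0.02,"roll": 0,"claw": 1},
  {"tx": 0,"ty": -2,"tz": 0.05,"roll": 0,"claw": 1},
  {"tx": 0,"ty": -3,"tz": 0.08,"roll": 0,"claw": 1},
  {"tx": 0,"ty": -4,"tz": 0.1,"roll": 0,"claw": 1},
  {"tx": 0,"ty": -5,"tz": 0.12,"roll": 0,"claw": 1},
  {"tx": 0,"ty": -6,"tz": 0.15,"roll": 0,"claw": 1},
  {"tx": 0,"ty": -6,"tz": 0.15,"roll": 0,"claw": 1},
])

```text
time: 14.95
tcp_pos: [0.5033, -0.345, 0.038]
orientation: [-0.001, 0.761, -0.649, 0.011]
ft_force: [0.0, 0.1, -0.9]
opening: 0.256
```

```bash
python3 go.py .5403 -.3388 .038 -81.2
```

```text
t=14.95 tcp [ 0.5033 -0.345   0.038 ] phi -81.0 tilt [ 0.019 -0.013 -1.   ] op 0.26 F [ 0.   0.1 -0.9] -> tx -0.03 ty -3.75 tz 0.06 roll 0.2
```

>>> servo_tool([
  {"tx": 0,"ty": -1,"tz": 0.02,"roll": 0,"claw": 1},
  {"tx": 0,"ty": -2,"tz": 0.04,"roll": 0,"claw": 1},
  {"tx": 0,"ty": -2.8,"tz": 0.06,"roll": 0,"claw": 1},
  {"tx": 0,"ty": -3.3,"tz": 0.07,"roll": 0,"claw": 1},
  {"tx": 0,"ty": -3.5,"tz": 0.07,"roll": 0,"claw": 1},
  {"tx": 0,"ty": -3.6,"tz": 0.08,"roll": 0,"claw": 1},
  {"tx": 0,"ty": -3.7,"tz": 0.08,"roll": 0,"claw": 1},
  {"tx": 0,"ty": -3.7,"tz": 0.08,"roll": 0,"claw": 1},
])

```text
time: 15.62
tcp_pos: [0.5396, -0.3392, 0.0377]
orientation: [-0.001, 0.761, -0.649, 0.011]
ft_force: [0.2, -0.9, -1.6]
opening: 0.258
```

>>> servo_tool([
  {"tx": 0,"ty": -0.1,"tz": 0,"roll": 0,"claw": 1},
  {"tx": 0,"ty": -0.15,"tz": 0,"roll": 0,"claw": 1},
  {"tx": 0,"ty": -0.2,"tz": 0,"roll": 0,"claw": 1},
  {"tx": 0,"ty": -0.2,"tz": 0,"roll": 0,"claw": 1},
])

```text
time: 15.95
tcp_pos: [0.54, -0.339, 0.0377]
orientation: [-0.001, 0.761, -0.649, 0.01]
ft_force: [-10.0, -3.6, 2.4]
opening: 0.255
```

```bash
python3 go.py .5403 -.3388 .038 -81.2
```

```text
t=15.95 tcp [ 0.54   -0.339   0.0377] phi -81.0 tilt [ 0.016 -0.012 -1.   ] op 0.26 F [-10.   -3.6   2.4] -> tx -0.01 ty -0.04 tz -0.03 roll 0.2
```

Contact at -10 N with TCP x at 0.540, as predicted, so the shoulder is home. Settling, releasing and retreating upward.

>>> servo_tool([
  {"tx": 0,"ty": 0,"tz": 0.1,"roll": 0,"claw": 1},
  {"tx": 0,"ty": 0,"tz": 0.15,"roll": 0,"claw": 1},
  {"tx": 0,"ty": 0,"tz": 0.15,"roll": 0,"claw": 0.5},
  {"tx": 0,"ty": 0,"tz": 0.15,"roll": 0,"claw": 0.5},
  {"tx": 0,"ty": 0,"tz": 0.15,"roll": 0,"claw": 0.5},
  {"tx": 0,"ty": 0,"tz": 0.15,"roll": 0,"claw": 0.5},
])

```text
time: 16.45
tcp_pos: [0.5402, -0.3391, 0.0363]
orientation: [-0.001, 0.761, -0.649, 0.01]
ft_force: [0.8, 0.2, 0.2]
opening: 0.502
```

>>> servo_tool([
  {"tx": 0,"ty": 0,"tz": -0.5,"roll": 0,"claw": 0.5},
  {"tx": 0,"ty": 0.2,"tz": -2,"roll": 0,"claw": 0.5},
  {"tx": 0,"ty": 0.8,"tz": -5,"roll": 0,"claw": 0.5},
  {"tx": 0,"ty": 2,"tz": -9,"roll": 0,"claw": 0.5},
  {"tx": 0,"ty": 3,"tz": -13,"roll": 0,"claw": 0.5},
  {"tx": 0,"ty": 3.5,"tz": -14,"roll": 0,"claw": 0.5},
  {"tx": 0,"ty": 3.5,"tz": -14,"roll": 0,"claw": 0.5},
])

```text
time: 17.03
tcp_pos: [0.504, -0.3442, 0.1811]
orientation: [-0.001, 0.76, -0.649, 0.014]
ft_force: [0.7, -0.7, -0.3]
opening: 0.504
```

```bash
python3 - <<'E'
from h import *
im,d,c=shot('wrist'); save('w8',im); W=cloud(d,c)
print('holder');comps(W,im,.0505,.056,(.5,.75,-.45,-.2))
h=cv2.cvtColor(im,cv2.COLOR_RGB2HSV)
m=(h[...,1]>120)&(h[...,0]<20)&(W[...,0]>.42)&(W[...,0]<.6)&(W[...,1]<-.28)&(W[...,2]>.04)&(W[...,2]<.06)
nl,lab,st,_=cv2.connectedComponentsWithStats(m.astype(np.uint8)); i=1+np.argmax(st[1:,4]); p=W[lab==i]
(cc,wh,a)=cv2.minAreaRect(p[:,:2].astype(np.float32)*1000);print('handle',cc,wh,a,np.median(p[:,2]))
ex=np.array([np.cos(.1536),np.sin(.1536)]);q=(np.array(cc)/1000-[.5653,-.3349]);print('rel mouth',q@ex,q@[-ex[1],ex[0]], 'xrange',np.percentile((p[:,:2]-[.5653,-.3349])@ex,[.5,99.5]))
E
python3 go.py .4165 -.003 .22 -12.5
```

```text
holder
[ 266    5   95  129 9903] z [0.0507 0.0516 0.0536] c [ 612.4 -327.6] wh [104.5  79.9] ang 8.9 rgb [243. 242. 237.]
handle (518.2763671875, -343.3133544921875) (82.55343627929688, 24.02228355407715) 9.156699180603027 0.04935114048111539
rel mouth -0.047757224967030165 -0.0011198393387037244 xrange [-0.0885217  -0.00655069]
t=17.08 tcp [ 0.5038 -0.3436  0.1789] phi -81.0 tilt [ 0.02  -0.015 -1.   ] op 0.50 F [ 0.5 -1.  -1.8] -> tx -34.93 ty 3.21 tz -4.80 roll -68.5
```

View pics/w8.png

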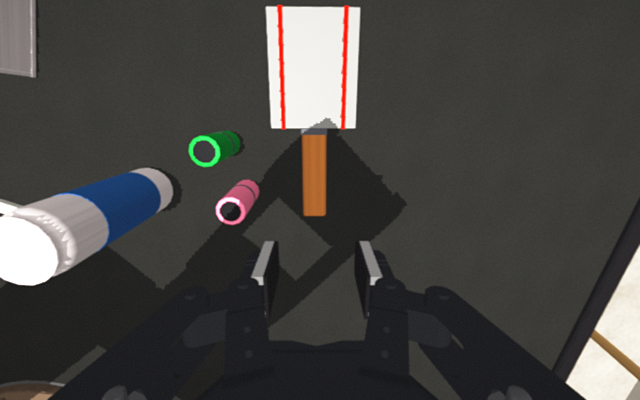

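The scraper is home: handle at pixel (314,173), rear end 88.5 mm from the mouth, 1 mm off sideways and 0.4° off in yaw. Now the spanner, passing above the can.

>>> servo_tool([
  {"tx": -1,"ty": 0.1,"tz": -3,"roll": -7,"claw": 0.5},
  {"tx": -4,"ty": 0.4,"tz": -4.8,"roll": -14,"claw": 0.5},
  {"tx": -8,"ty": 0.7,"tz": -4.8,"roll": -21,"claw": 0.5},
  {"tx": -12,"ty": 1,"tz": -4.8,"roll": -28,"claw": 0.5},
  {"tx": -16,"ty": 1.4,"tz": -4.8,"roll": -35,"claw": 0.5},
  {"tx": -20,"ty": 1.8,"tz": -4.8,"roll": -42,"claw": 0.5},
  {"tx": -22,"ty": 2.2,"tz": -4.8,"roll": -49,"claw": 0.5},
  {"tx": -22,"ty": 2.2,"tz": -4.8,"roll": -49,"claw": 0.5},
])

```text
time: 17.75
tcp_pos: [0.4443, -0.1253, 0.2218]
orientation: [0.004, 0.963, -0.27, 0.01]
ft_force: [-0.1, -0.3, 0.0]
opening: 0.502
```

```bash
python3 go.py .43 -.01 .2 -12.5
```

```text
t=17.75 tcp [ 0.4443 -0.1253  0.2218] phi -31.4 tilt [ 0.017 -0.013 -1.   ] op 0.50 F [-0.1 -0.3  0. ] -> tx -7.27 ty -9.10 tz 2.00 roll -18.9
```

>>> servo_tool([
  {"tx": -2,"ty": -3,"tz": 0,"roll": -6,"claw": 0.5},
  {"tx": -5,"ty": -6,"tz": 0,"roll": -12,"claw": 0.5},
  {"tx": -7,"ty": -9,"tz": 1,"roll": -19,"claw": 0.5},
  {"tx": -7.3,"ty": -9.1,"tz": 2,"roll": -19,"claw": 0.5},
  {"tx": -7.3,"ty": -9.1,"tz": 2,"roll": -19,"claw": 0.5},
  {"tx": -7.3,"ty": -9.1,"tz": 2,"roll": -19,"claw": 0.5},
])

```text
time: 18.25
tcp_pos: [0.4296, -0.0099, 0.1996]
orientation: [0.006, 0.994, -0.108, 0.009]
ft_force: [0.4, 0.6, 0.2]
opening: 0.499
```

```bash
python3 - <<'E'
from h import *
im,d,c=shot('wrist'); save('w9',im); W=cloud(d,c)
m=(W[...,2]>.0055)&(W[...,2]<.014)&(W[...,0]>.33)&(W[...,0]<.5)&(W[...,1]>-.13)&(W[...,1]<.105)&(im.min(-1)>90)
nl,lab,st,_=cv2.connectedComponentsWithStats(m.astype(np.uint8)); i=1+np.argmax(st[1:,4]); p=W[lab==i]
print(st[i],cv2.minAreaRect(p[:,:2].astype(np.float32)*1000),np.median(p[:,2]))
for y in(-.03,-.01,.01,.02,.03): 
    q=p[abs(p[:,1]-y)<.003]; print(y,np.percentile(q[:,0],[2,98]).round(4))
E
python3 go.py .4215 .02 .1 -12.5
```

```text
[ 288  100   25  134 1555] ((414.3539733886719, -4.143074035644531), (163.64434814453125, 27.27768325805664), 77.2970962524414) 0.00828792447913875
-0.03 [0.4032 0.4163]
-0.01 [0.4081 0.4199]
0.01 [0.4118 0.4246]
0.02 [0.4142 0.4267]
0.03 [0.4167 0.4291]
t=18.30 tcp [ 0.4301 -0.0104  0.2   ] phi -12.5 tilt [ 0.017 -0.014 -1.   ] op 0.50 F [-0.1  0.6  0.1] -> tx -1.69 ty -2.88 tz 9.94 roll 0.0
```

```bash
python3 go.py .4220 .026 .04 -12.7
```

```text
t=18.30 tcp [ 0.4301 -0.0104  0.2   ] phi -12.5 tilt [ 0.017 -0.014 -1.   ] op 0.50 F [-0.1  0.6  0.1] -> tx -1.88 ty -3.54 tz 15.93 roll 0.2
```

>>> servo_tool([
  {"tx": -1,"ty": -2,"tz": 2.5,"roll": 0.2,"claw": 0.5},
  {"tx": -1.9,"ty": -3.5,"tz": 6,"roll": 0.2,"claw": 0.5},
  {"tx": -1.9,"ty": -3.5,"tz": 10,"roll": 0.2,"claw": 0.5},
  {"tx": -1.9,"ty": -3.5,"tz": 13,"roll": 0.2,"claw": 0.5},
  {"tx": -1.9,"ty": -3.5,"tz": 15.5,"roll": 0.2,"claw": 0.5},
  {"tx": -1.9,"ty": -3.5,"tz": 15.9,"roll": 0.2,"claw": 0.5},
  {"tx": -1.9,"ty": -3.5,"tz": 15.9,"roll": 0.2,"claw": 0.5},
  {"tx": -1.9,"ty": -3.5,"tz": 15.9,"roll": 0.2,"claw": 0.5},
])

```text
time: 18.97
tcp_pos: [0.4225, 0.0249, 0.0411]
orientation: [0.006, 0.994, -0.111, 0.009]
ft_force: [0.2, -0.3, -0.3]
opening: 0.501
```

```bash
python3 go.py .4220 .026 .004 -12.7
```

```text
t=18.97 tcp [0.4225 0.0249 0.0411] phi -12.8 tilt [ 0.017 -0.014 -1.   ] op 0.50 F [ 0.2 -0.3 -0.3] -> tx -0.14 ty -0.13 tz 3.70 roll -0.1
```

>>> servo_tool([
  {"tx": 0,"ty": 0,"tz": 2,"roll": 0,"claw": 0.6},
  {"tx": 0,"ty": 0,"tz": 3.2,"roll": 0,"claw": 0.6},
  {"tx": 0,"ty": 0,"tz": 3.6,"roll": 0,"claw": 0.6},
  {"tx": 0,"ty": 0,"tz": 3.6,"roll": 0,"claw": 0.6},
  {"tx": 0,"ty": 0,"tz": 3.6,"roll": 0,"claw": 1},
  {"tx": 0,"ty": 0,"tz": 3.6,"roll": 0,"claw": 1},
  {"tx": 0,"ty": 0,"tz": 3.6,"roll": 0,"claw": 1},
  {"tx": 0,"ty": 0,"tz": 3.6,"roll": 0,"claw": 1},
], grip_force=80)

```text
time: 19.63
tcp_pos: [0.4238, 0.0244, 0.0064]
orientation: [0.006, 0.994, -0.111, 0.01]
ft_force: [-1.9, -1.7, 16.5]
opening: 0.105
```

>>> servo_tool([
  {"tx": 0,"ty": 0,"tz": 0,"roll": 0,"claw": 1},
  {"tx": 0,"ty": 0,"tz": -0.5,"roll": 0,"claw": 1},
  {"tx": 0,"ty": 0,"tz": -2,"roll": 0,"claw": 1},
  {"tx": 0,"ty": 0,"tz": -5,"roll": 0,"claw": 1},
  {"tx": 0,"ty": 0,"tz": -9,"roll": 0,"claw": 1},
  {"tx": 0,"ty": 0,"tz": -13,"roll": 0,"claw": 1},
  {"tx": 0,"ty": 0,"tz": -14,"roll": 0,"claw": 1},
  {"tx": 0,"ty": 0,"tz": -14,"roll": 0,"claw": 1},
])

```text
time: 20.3
tcp_pos: [0.423, 0.0265, 0.15]
orientation: [0.005, 0.994, -0.111, 0.013]
ft_force: [0.6, -0.3, -1.0]
opening: 0.103
```

```bash
python3 - <<'E'
from h import *
im,d,c=shot('wrist'); save('w10',im); W=cloud(d,c); t=robot.read_state()['tcp_pos']
a=np.radians(77.3);ex=np.array([np.cos(a),np.sin(a)]);X=(W[...,:2]-t[:2])@ex;Y=(W[...,:2]-t[:2])@[-ex[1],ex[0]]
m=(abs(W[...,2]-t[2])<.03)&(abs(Y)<.018)&(X>.012)&(X<.09); p=W[m]; print(len(p), X[m].max() if len(p) else 0)
if len(p): print('slope',np.polyfit(X[m],p[:,2],1),t)
E
python3 go.py .590 .336 .15 -10.2
```

```text
2535 0.052350121952679275
slope [-0.01647223  0.15247459] [0.42198878 0.02640665 0.14809219]
t=20.35 tcp [0.422  0.0264 0.1481] phi -12.8 tilt [ 0.023 -0.014 -1.   ] op 0.10 F [-0.2  0.3 -1.9] -> tx 9.55 ty -33.91 tz -0.23 roll -2.6
```

>>> servo_tool([
  {"tx": 1,"ty": -3.5,"tz": -0.3,"roll": -1,"claw": 1},
  {"tx": 2,"ty": -7,"tz": -0.3,"roll": -2,"claw": 1},
  {"tx": 3,"ty": -11,"tz": -0.3,"roll": -2.6,"claw": 1},
  {"tx": 4,"ty": -15,"tz": -0.3,"roll": -2.6,"claw": 1},
  {"tx": 5,"ty": -19,"tz": -0.3,"roll": -2.6,"claw": 1},
  {"tx": 6,"ty": -22.5,"tz": -0.3,"roll": -2.6,"claw": 1},
  {"tx": 7,"ty": -25,"tz": -0.3,"roll": -2.6,"claw": 1},
  {"tx": 7,"ty": -25,"tz": -0.3,"roll": -2.6,"claw": 1},
])

```text
time: 21.02
tcp_pos: [0.5475, 0.2589, 0.1489]
orientation: [0.005, 0.996, -0.087, 0.012]
ft_force: [-1.3, -1.2, -2.5]
opening: 0.101
```

```bash
python3 go.py .587 .3386 .09 -10.2
```

```text
t=21.02 tcp [0.5475 0.2589 0.1489] phi -10.0 tilt [ 0.023 -0.013 -1.   ] op 0.10 F [-1.3 -1.2 -2.5] -> tx 2.35 ty -8.59 tz 5.88 roll 0.2
```

>>> servo_tool([
  {"tx": 1,"ty": -3,"tz": 0.5,"roll": 0,"claw": 1},
  {"tx": 2,"ty": -6.5,"tz": 1.5,"roll": 0,"claw": 1},
  {"tx": 2.3,"ty": -8.5,"tz": 3.5,"roll": 0,"claw": 1},
  {"tx": 2.3,"ty": -8.6,"tz": 5.5,"roll": 0,"claw": 1},
  {"tx": 2.3,"ty": -8.6,"tz": 5.9,"roll": 0,"claw": 1},
  {"tx": 2.3,"ty": -8.6,"tz": 5.9,"roll": 0,"claw": 1},
  {"tx": 2.3,"ty": -8.6,"tz": 5.9,"roll": 0,"claw": 1},
])

```text
time: 21.6
tcp_pos: [0.5858, 0.3379, 0.0891]
orientation: [0.006, 0.996, -0.088, 0.011]
ft_force: [1.0, -0.0, -1.2]
opening: 0.1
```

```bash
python3 go.py .587 .3386 .012 -10.2
```

```text
t=21.60 tcp [0.5858 0.3379 0.0891] phi -10.0 tilt [ 0.022 -0.014 -1.   ] op 0.10 F [ 1.  -0.  -1.2] -> tx -0.08 ty -0.17 tz 7.71 roll 0.2
```

>>> servo_tool([
  {"tx": -0.1,"ty": -0.2,"tz": 3,"roll": 0,"claw": 1},
  {"tx": -0.1,"ty": -0.2,"tz": 5.5,"roll": 0,"claw": 1},
  {"tx": -0.1,"ty": -0.2,"tz": 7,"roll": 0,"claw": 1},
  {"tx": -0.1,"ty": -0.2,"tz": 7.7,"roll": 0,"claw": 1},
  {"tx": -0.1,"ty": -0.2,"tz": 7.7,"roll": 0,"claw": 1},
  {"tx": -0.1,"ty": -0.2,"tz": 7.7,"roll": 0,"claw": 0.6},
  {"tx": -0.1,"ty": -0.2,"tz": 7.7,"roll": 0,"claw": 0.6},
  {"tx": -0.1,"ty": -0.2,"tz": 7.7,"roll": 0,"claw": 0.6},
])

```text
time: 22.27
tcp_pos: [0.5876, 0.3393, 0.0134]
orientation: [0.005, 0.996, -0.088, 0.012]
ft_force: [-0.2, 0.2, 0.7]
opening: 0.405
```

>>> servo_tool([
  {"tx": 0,"ty": 0,"tz": -1,"roll": 0,"claw": 0.6},
  {"tx": 0,"ty": 0,"tz": -4,"roll": 0,"claw": 0.6},
  {"tx": 0,"ty": 0,"tz": -8,"roll": 0,"claw": 0.6},
  {"tx": 0,"ty": 0,"tz": -12,"roll": 0,"claw": 0.6},
  {"tx": 0,"ty": 0,"tz": -16,"roll": 0,"claw": 0.6},
  {"tx": 0,"ty": 0,"tz": -18,"roll": 0,"claw": 0.6},
  {"tx": 0,"ty": 0,"tz": -18,"roll": 0,"claw": 0.6},
])

```text
time: 22.85
tcp_pos: [0.5859, 0.3432, 0.2009]
orientation: [0.003, 0.996, -0.088, 0.016]
ft_force: [1.2, 0.1, 0.4]
opening: 0.401
```

```bash
python3 - <<'E'
from h import *
im,d,c=shot('wrist'); W=cloud(d,c)
a=np.radians(-10.2);ex=np.array([np.cos(a),np.sin(a)]);ey=np.array([-ex[1],ex[0]])
q=W[...,:2]-[.5816,.3091];X=q@ex;Y=q@ey
m=(abs(X)<.052)&(abs(Y)<.092)&(W[...,2]>.0095)&(W[...,2]<.035)
nl,lab,st,_=cv2.connectedComponentsWithStats(m.astype(np.uint8)); i=1+np.argmax(st[1:,4]);k=lab==i
r=cv2.minAreaRect(np.c_[X[k],Y[k]].astype(np.float32)*1000);print('spanner in tray frame mm',r,np.percentile(W[...,2][k],[2,50,98]))
s,_,cs=shot('side');v=[]
P=cloud(_,cs); comps(P,s,.006,.2,(.25,.8,-.45,.45),150)
save('fin',np.vstack([im,s])[:, :])
cv2.imwrite('pics/fin.png',cv2.resize(np.vstack([im,s])[...,::-1],(480,600)))
E
python3 go.py .587 .3386 .1
```

```text
spanner in tray frame mm ((-0.9487028121948242, 0.02205657958984375), (163.63092041015625, 27.963441848754883), 89.63088989257812) [0.01045949 0.01222372 0.01382282]
[ 292  117   45   44 1177] z [0.0075 0.0234 0.0411] c [581.  308.2] wh [207.2 117.8] ang 79.9 rgb [235. 227. 228.]
[267 145  22  37 707] z [0.0109 0.0537 0.0863] c [462.5 143.6] wh [53.  50.2] ang 54.2 rgb [202. 206. 191.]
[227 148  26  20 391] z [0.0072 0.0206 0.0268] c [365.5 241.5] wh [65.7 71.7] ang 33.5 rgb [224. 222. 203.]
[ 330  167   68   49 2401] z [0.0089 0.03   0.0779] c [645.4  21. ] wh [147. 140.] ang 83.9 rgb [237. 230. 231.]
[ 277  186   30   79 2053] z [0.0168 0.1026 0.1606] c [ 464.2 -160.5] wh [51.7 51.7] ang 16.4 rgb [201. 193. 200.]
[327 250  16  38 534] z [0.0113 0.0512 0.0762] c [ 531.4 -244. ] wh [27.1 29.2] ang 3.3 rgb [ 60. 150.  74.]
[301 263  16  40 576] z [0.0113 0.0513 0.0759] c [ 478.3 -270.7] wh [27.2 28.4] ang 46.6 rgb [234.5 130.  162.5]
[ 312  271  119   66 4278] z [0.0148 0.0501 0.0537] c [ 569.7 -334.3] wh [191.   82.9] ang 8.7 rgb [218. 176. 133.]
t=22.95 tcp [0.5839 0.342  0.1957] phi -10.1 tilt [ 0.026 -0.011 -1.   ] op 0.40 F [-0.6 -0.6 -0.8] -> tx 0.10 ty 0.22 tz 9.58
```

View pics/fin.png

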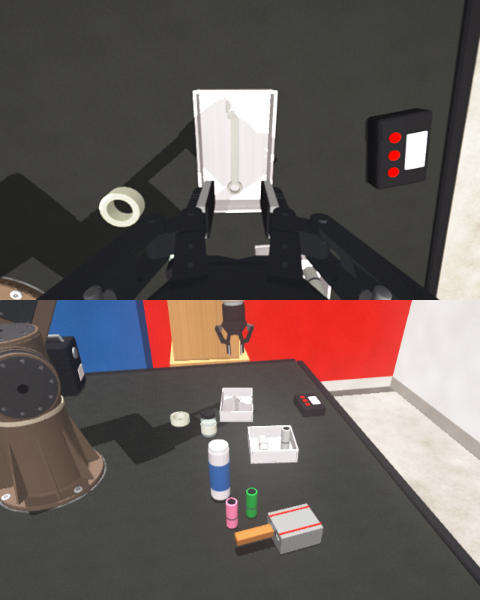

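The last picture shows the spanner flat in the tray, both sockets in the bin, the scraper home in the holder and the bystanders unmoved. The holder and handle together measure 191 mm against 190 mm nominal. Handing in.

```bash
python3 -c "
from cell import robot
print(robot.sign_off())"
```

```text
the job is handed in; nothing more can be done
None
```

I moved all four items to their places and handed the job in after about 23 s of robot time. The hand-in reports no verdict, so what follows rests on my own last checks.

- **Spanner:** it lies flat in the tray, about 1 mm off centre across the tray, 0 mm along it, and within about 0.4° of its long axis.
- **Sockets:** both are in the bin, socket_a standing and socket_b lying on its side. Measured from the wrist camera, both were well inside the walls.
- **Scraper:** its shoulder met the block at about 10 N of contact. After release the handle was 1 mm off sideways and about 0.4° off in angle. The holder and handle together measure 191 mm against 190 mm nominal, so it is seated to about 1 mm.
- **Bystanders:** the spray can, grease jar and tape, and the green and pink look-alikes, measured within about 2 mm of where they started.
- **Gripper:** it is raised clear and touching nothing.

Two things disagreed along the way:

- **Camera offset:** the scene and side cameras differed by about 4 mm, so I used wrist-camera measurements for the grasps and placings.
- **Tool tilt:** the tool picked up about 0.025 rad of tilt over the moves. The blade rose about 2 mm at the tip during insertion, which fitted within the slot's clearance.

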